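# Shut the pouring spout left open on a paint tin

## Task

One of the three paint tins on the mixing bench has been left with the grey flap of its pouring spout standing up. With the fingertips, gently push that flap all the way down until it lies flat and the spout is shut, then take the hand away. Do not shove, tip or lift the tin, and leave the two shut tins and everything else on the bench untouched.

Things in the scene. Friction and masses are not known exactly. Their poses are not given: they have to be found in the camera images.
- tin_open: The tin with the raised flap, else like the other two. Metal with a white paper band, 108 mm diameter, 125 mm tall, about 1.2 kg, loose on the bench; black lid 114 mm across, top at 135 mm; on it a white spout block, own x -60 to -4 mm, 40 mm wide, top at 150 mm; a stirrer stub at own x = +34 mm, 22 mm wide, top at 161 mm. Origin: centre of its underside, z up; flap to own -x, stub to +x.
- tin_open_flap (a joint): Angle of the raised flap, rad: 0 = shut (at a stop), starts 0.8 to 1.15, positive lifts its free end up and back towards the stub. Hinge friction 0.04 N m (1 N at the free end), no spring or catch: it stays where left. A straight-down push on the edge of a steep flap can jam: push its upper face down and outward, in an arc about the hinge.
- tin_open_hinge (a point): Mid-width point on the hinge line, at own (-8, 0, 150) mm of tin_open, level with the underside of the shut flap; axes as the tin's: the hinge line is y, the shut flap points along -x. The grey flap is 50 mm long from the hinge, 36 mm wide, 5 mm thick; shut, it lies flat on the spout block with its upper face 155 mm above the bench.
- tin_open_edge (a point): Middle of the free edge of the raised flap, on its upper face, 50 mm from the hinge; its x axis points from the free edge to the hinge, its z axis is the outward normal of the flap's upper face. Below it the spout's dark opening shows until the flap is shut.
- tin_shut1: A tin exactly like tin_open, with its flap shut (upper face at 155 mm); to be left alone. Origin: centre of its underside, z up; flap to own -x, stub to +x.
- tin_shut2: Another tin exactly like tin_open, with its flap shut; to be left alone. Origin: centre of its underside, z up; flap to own -x, stub to +x.
- tin_shut1_flap (a joint): Flap angle of tin_shut1 in rad, 0 = shut; it starts shut and must stay so.
- tin_shut2_flap (a joint): Flap angle of tin_shut2 in rad, 0 = shut; it starts shut and must stay so.
- cup: Empty white plastic mixing cup, 80 mm across the rim, 100 mm tall, standing on the bench beyond the tins; origin at the centre of its underside. Leave alone.
- jar: Small jar of additive with a white cap, 56 mm diameter, 75 mm tall, standing beyond the tins; origin at the centre of its underside. Leave alone.
- spatula: Mixing spatula about 200 mm long, lying flat on the bench beyond the tins, roughly crosswise; its own x runs from handle to blade. Leave alone.

How it is judged:
By the outcome, as a careful person would: the job done as asked, in the order asked, and still so for the second after the job is handed in, with the robot touching nothing.
It also fails if it takes over 32 s, if anything falls off the work surface, if the arm or the gripper's body presses on something with over 40 N, if the wrist force passes 120 N, or if a joint passes its speed limit or range.

## Robot

A 6-joint arm with a two-finger parallel gripper is mounted at the origin on the work surface. World frame = base frame: x ahead of the robot, y to its left, z up, the work surface at z = 0. Lengths are in m, angles in rad, forces in N, time in s.
With the tool pointing down it reaches from about 0.275 to 1 m from the base axis. Payload 8.4 kg.
Tool frame: the origin (TCP) lies on the centre line of the jaws, within the pads' length; the fingertips stand 17 mm ahead of it and the grasp point (between the pads) lies 2 mm behind it (bot.tcp_to_tips is the z of the fingertips in the tool frame, in m); z points along the fingers, y is the line along which they close (so a half turn about z gives the same grasp; the last joint's range is limited). The gripper opens to 85 mm and grips with 20 to 120 N. Pads are 22 mm wide; open, the fingers measure 114 mm over their backs; the gripper's body (76 mm by 85 mm) begins 54 mm behind the grasp point. The pads swing forward as they close: fully open they stand 13 mm farther back than shut.
Start: joints at [-1.32, 0.353, 1.633, -0, 1.155, -0.002], TCP at [0.156, -0.605, 0.248] pointing down, gripper open.
Joint ranges: [-2.63, 2.63], [-0.92, 2.1], [0.06, 2.66], [-1.3, 4.44], [0, 2.69], [-3.02, 3.02]. Speed limits (rad/s): [2.22, 2.22, 2.79, 3.14, 3.14, 3.14].

## Interface

Orientations are given as a unit quaternion [x, y, z, w].
In Python, from workcell import bot, hand, kinematics, get_obs, vision, hand_in gives the robot as it stands. The module is installed in compiled form; this text tells all that it offers. Calls block until the motion is done:
- bot.reach(position, orientation): joint-space move of the TCP to a pose.
- bot.servo_line(position, ori=None, velocity=0.15): straight line of the TCP; ori=None keeps the orientation; velocity is the mean speed in m/s.
- bot.goto_joints(angles): joint-space move.
- hand.move_gripper(opening, strength=None): finger opening in m; strength is the grip in N (None keeps the last); returns when the fingers have stopped.
- bot.dwell(seconds).
- kinematics.solve_ik(position, orientation): joint angles nearest the present ones, or None.
- get_obs(): the state.
- vision.read_camera(name): name is "side" or "top" or "wrist"; returns a dict with "frame" (480x640x3 uint8, red, green, blue), "intrinsics" (3x3 intrinsics, pixels), "dist" ([k1, k2, p1, p2, k3] as OpenCV has them; the pictures are not rectified), "view" (4x4, takes a point from world to camera coordinates). Camera axes: x right, y down, z forward; pixel columns grow to the right and rows downward; lengths in m; the calibration is good to about 2 mm. A picture is of the moment at which its call begins. There is no depth.
A pose or a line that the arm cannot do raises bot.IKError and nothing moves.
- hand_in(): hands the job in; it is judged then, once.
The state is a dict: "time_s": time; "joint_pos": joint angles; "joint_vel": joint speeds; "joint_efforts": joint torques, N m; "position": TCP position; "orientation": TCP orientation; "wrist_force": force on the tool from outside, world axes, zero at the start; "ft_torque": the same for the moment, N m; "gripper_width": finger opening in m; "grip_force": force on a finger pad.
Only numpy, scipy, OpenCV 4.12 (cv2) and the standard library are available. Lean on these libraries where they do the work, as an engineer would, in place of code of your own. Each camera call takes 0.05 s, during which the arm holds its last target. There are 200 camera calls.

## Working session

There is one attempt and no reset: what is moved stays moved. The work goes in short steps, each a Python script; the robot and the scene stay as the last script left them, time stands still between calls to the robot, and variables do not carry over. Pictures are saved under pics/ and viewed, at most 10 in all, crops included, and the job is handed in when it is done.

```bash
mkdir -p pics
cat > h.py <<'E'
import numpy as np, cv2
from workcell import bot, hand, kinematics, get_obs, vision, hand_in
def shot(n,f):
    c=vision.read_camera(n); cv2.imwrite('pics/'+f+'.png',c['frame'][:,:,::-1])
    np.savez('pics/'+f+'.npz',**{k:np.array(v) for k,v in c.items()}); return c
def load(f): return dict(np.load('pics/'+f+'.npz'))
def ray(c,uv):
    p=cv2.undistortPoints(np.array([[uv]],float),c['intrinsics'],c['dist'])[0,0]
    R=c['view'][:3,:3];t=c['view'][:3,3]; d=R.T@np.array([p[0],p[1],1]); return -R.T@t,d/np.linalg.norm(d)
def plane(c,uv,z):
    o,d=ray(c,uv); return o+d*(z-o[2])/d[2]
def tri(obs):
    A=np.zeros((3,3));b=np.zeros(3);rs=[ray(c,uv) for c,uv in obs]
    for o,d in rs: P=np.eye(3)-np.outer(d,d);A+=P;b+=P@o
    x=np.linalg.solve(A,b); return x,[np.linalg.norm((np.eye(3)-np.outer(d,d))@(x-o)) for o,d in rs]
def proj(c,p):
    R,_=cv2.Rodrigues(c['view'][:3,:3]); return cv2.projectPoints(np.array(p,float).reshape(-1,3),R,c['view'][:3,3],c['intrinsics'],c['dist'])[0][:,0]
E
python3 - <<'E'
from h import *
a=shot('top','top0');b=shot('side','side0')
for c in(a,b): print(ray(c,(320,240)),c['intrinsics'][0,0])
print(get_obs())
E
```

```text
(array([ 0.57804186, -0.02127582,  1.17824843]), array([ 0.01571248, -0.01445522, -0.99977206])) 573.4420407800526
(array([0.53252128, 0.68351843, 0.60967137]), array([ 0.08504319, -0.81778184, -0.56921043])) 433.4474879501851
{'time_s': 0.1, 'joint_pos': array([-1.32038512e+00,  3.53561009e-01,  1.63405326e+00, -1.72178248e-05,
        1.15523145e+00, -2.39225864e-03]), 'joint_vel': array([-0.00167322, -0.00204242, -0.00128229, -0.00069888,  0.00056755,
       -0.00068248]), 'joint_efforts': array([ 4.03246977e-04, -6.06358194e+01, -3.42818999e+01,  9.60953889e-05,
        3.93227252e-03, -6.80034162e-06]), 'position': array([ 0.1562222 , -0.60473539,  0.24765071]), 'orientation': array([ 9.92021299e-01,  1.26068832e-01, -8.53104669e-05, -6.20746725e-04]), 'wrist_force': array([ 0.09163592,  0.41243136, -0.06020107]), 'ft_torque': array([0.0410828 , 0.03669341, 0.00668002]), 'grip_force': 0.0, 'gripper_width': 0.08533206350438147}
```

View pics/top0.png

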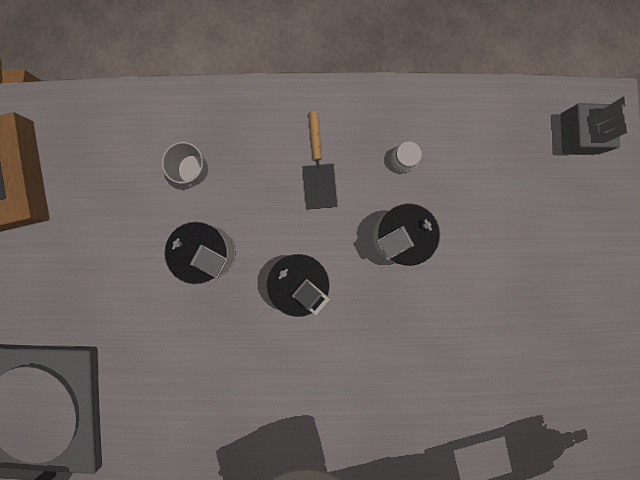

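View pics/side0.png

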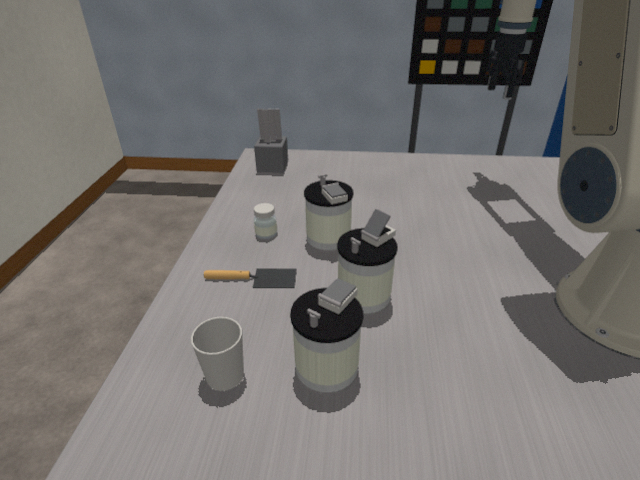

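The middle tin is the open one: its lid is at about (298,285) in the top view and (367,247) in the side view. Its spout points down-right in the top view, with the white block and dark opening near (318,300). I'll measure the lid and look closer.

Run:
```python
from h import *
a=load('top0');b=load('side0')
def lid(c,box,thr=45):
    x0,y0,x1,y1=box; g=c['frame'][y0:y1,x0:x1].max(2); m=(g<thr).astype(np.uint8)
    cs,_=cv2.findContours(m,0,1); k=max(cs,key=cv2.contourArea); h=cv2.convexHull(k)
    e=cv2.fitEllipse(h); return np.array(e[0])+[x0,y0],e[1],e[2]
for n,bx in dict(L=(155,210,245,295),M=(262,248,340,325),R=(372,198,446,272)).items():
    e=lid(a,bx); print(n,e,plane(a,e[0],.135))
    P=plane(a,e[0],.135); print(' side proj',proj(b,P))
e=lid(b,(330,225,405,268));print('side',e)
et=lid(a,(262,248,340,325)); print(tri([(a,et[0]),(b,e[0])]))
cv2.imwrite('pics/c1.png',np.hstack([cv2.resize(a['frame'][250:325,255:345,::-1],(480,400),interpolation=2),cv2.resize(b['frame'][200:266,328:406,::-1],None,fx=4,fy=6.06,interpolation=2)]))
```

```text
L (array([195.17779541, 252.40832901]), (60.64149856567383, 61.04711151123047), 26.44216537475586) [0.57427214 0.19191809 0.135     ]
 side proj [[326.68498851 310.10029393]]
M (array([297.46786499, 284.88768768]), (61.38454055786133, 61.63486862182617), 178.94686889648438) [0.51333506 0.00553608 0.135     ]
 side proj [[367.0795425  243.50336337]]
R (array([408.3334198 , 234.34069443]), (60.33633041381836, 61.303070068359375), 158.21240234375) [ 0.60287127 -0.19817242  0.135     ]
 side proj [[328.73551184 190.72087657]]
side (array([366.69848251, 246.97655869]), (36.75290298461914, 59.92099380493164), 93.80526733398438)
(array([0.51323559, 0.00574586, 0.12705742]), [np.float64(0.0003924611366553087), np.float64(0.0003924611366553419)])
```

View pics/c1.png

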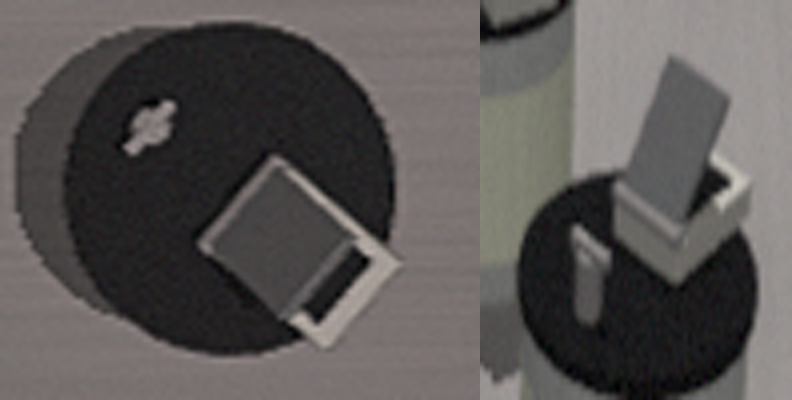

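Run:
```python
from h import *
a=load('top0');b=load('side0')
T=lambda x,y:(255+x/5.333,250+y/5.333)
S=lambda x,y:(328+(x-480)/4,200+y/6.06)
c=np.array([.5133,.0055])
cs=[plane(a,T(*p),.150) for p in[(402,262),(323,350),(200,245),(275,157)]]
print(np.round(cs,4))
st=plane(a,T(150,127),.158); print('stub',st, np.linalg.norm(st[:2]-c))
f=(cs[0]+cs[1])/2;k=(cs[2]+cs[3])/2
for n,v in dict(sp=f-k,stub=c-st[:2],ctr=f[:2]-c).items(): print(n,np.degrees(np.arctan2(v[1],v[0])),np.linalg.norm(v[:2]))
# triangulated
print('E far',tri([(a,T(347,240)),(b,S(672,55))]));print('E near',tri([(a,T(278,313)),(b,S(732,98))]))
print('E far low',tri([(a,T(370,247)),(b,S(672,55))]))
print('spout front near',tri([(a,T(323,350)),(b,S(752,183))]));print('back near',tri([(a,T(200,245)),(b,S(685,238))]))
```

```text
[[ 0.488  -0.0535  0.15  ]
 [ 0.4588 -0.0266  0.15  ]
 [ 0.4946  0.0143  0.15  ]
 [ 0.5238 -0.0113  0.15  ]]
stub [0.53471972 0.0302083  0.158     ] 0.03270022316944048
sp -130.74840410122724 0.05486528431183572
stub -130.9221439847724 0.03270022316944048
ctr -131.2237728607482 0.06056648604535184
E far (array([ 0.49918336, -0.034598  ,  0.18767372]), [np.float64(0.0005074702372216396), np.float64(0.0005074702372217118)])
E near (array([ 0.4737377 , -0.01195522,  0.18697233]), [np.float64(0.001488203373434333), np.float64(0.001488203373434365)])
E far low (array([ 0.49765705, -0.0420982 ,  0.18336716]), [np.float64(0.0016951916060097521), np.float64(0.0016951916060097762)])
spout front near (array([ 0.45861574, -0.02663088,  0.14713637]), [np.float64(0.00019027486423338154), np.float64(0.00019027486423353824)])
back near (array([0.49322336, 0.01422147, 0.15187389]), [np.float64(0.0014890986957327278), np.float64(0.0014890986957329555)])
```

The points agree with the text:

| Quantity | Measured | Expected |
|---|---|---|
| Spout front to tin axis | 60.6 mm | 60 mm |
| Stub radius | 33 mm | 34 mm |
| Spout height | 147–152 mm | 150 mm |
| Flap edge height | 187 mm | 189 mm at 0.8 rad |

The flap points along -131°. Next I'll close the fingers and move above it.

```bash
cat >> h.py <<'E'
yaw=np.radians(-131); d=np.array([np.cos(yaw),np.sin(yaw),0]); Z=np.array([0,0,1.])
H=np.array([.5133,.0055,.150])+.008*d
def q(a): return [np.cos(a/2),np.sin(a/2),0,0]
def tip(th,r,gap=0,w=.011): # tip centre so its outer bottom corner sits on the upper face at radius r
    s=.005+gap
    return H+d*(r*np.cos(th)-s*np.sin(th)-w)+Z*(r*np.sin(th)+s*np.cos(th))
E
python3 - <<'E'
from h import *
print(bot.tcp_to_tips); hand.move_gripper(0.0); print(bot.tcp_to_tips,get_obs()['gripper_width'])
p=tip(1.05,.038,.004); p[2]+=bot.tcp_to_tips
best=None
for a in(yaw,yaw+np.pi):
    j=kinematics.solve_ik(p+Z*.07,q(a)); print(j)
    if j is not None and (best is None or abs(j[5])<abs(best[1][5])): best=(a,j)
open('a.txt','w').write(str(best[0]))
bot.reach(p+Z*.07,q(best[0])); bot.servo_line(p+Z*.015,velocity=.1)
o=get_obs();print(p,o['position'],o['time_s'],o['wrist_force'])
s=shot('side','side1');w=shot('wrist','w1')
cv2.imwrite('pics/c2.png',np.hstack([cv2.resize(s['frame'][160:280,320:420,::-1],(400,480),interpolation=2),cv2.resize(w['frame'][:,:,::-1],(400,300))if 0 else cv2.copyMakeBorder(cv2.resize(w['frame'][:,:,::-1],(400,300)),0,180,0,0,0)]))
E
```

```text
0.017
0.017 -9.5506397411639e-05
[-4.16118442e-03  1.43405254e-01  1.85009880e+00 -4.44089210e-16
  1.14808860e+00 -2.43016884e+00]
[-4.16118442e-03  1.43405254e-01  1.85009880e+00 -4.44089210e-16
  1.14808860e+00  7.11423809e-01]
[ 0.50798534 -0.00061382  0.20444022] [ 0.50826706 -0.00070347  0.21970296] 4.05 [-0.19352763 -1.16440105  0.1823569 ]
```

View pics/c2.png

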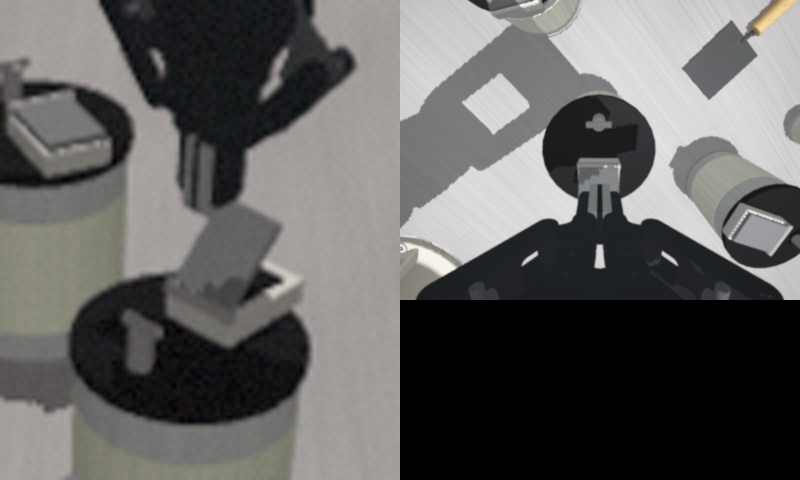

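The side view shows the closed fingertips at full-image (370,211), just above the flap. In the wrist view they are centred across the flap at x≈599 in the composite. I'll check the tip's projected position before pushing.

Run:
```python
from h import *
s=load('side1');w=load('w1');t=get_obs()['position']-Z*.017
n=np.array([-d[1],d[0],0])
print('tip side',proj(s,[t,t+d*.011+n*.0145,t+d*.011-n*.0145,t-d*.011+n*.0145,t-d*.011-n*.0145]))
E_=tip(.8,.05,0,0)
print('edge side',proj(s,[E_,E_+n*.018,E_-n*.018]), 'wrist edge',proj(w,[E_+n*.018,E_-n*.018,H+n*.018,H-n*.018]),'tip',proj(w,[t]))
cv2.imwrite('pics/c3.png',cv2.resize(w['frame'][200:360,230:410,::-1],(720,600),interpolation=2))
```

```text
tip side [[371.80512736 211.00072584]
 [369.78333743 205.98025202]
 [381.90022345 211.76896033]
 [361.77880382 210.23789839]
 [373.90450012 216.21410429]]
edge side [[382.62525176 211.4022358 ]
 [375.28736784 207.90599529]
 [390.16220012 214.99353007]] wrist edge [[353.23507808 355.89691438]
 [283.27783631 355.86066564]
 [348.91980884 270.14971194]
 [287.88350795 270.11736777]] tip [[319.13785302 315.59134198]]
```

View pics/c3.png

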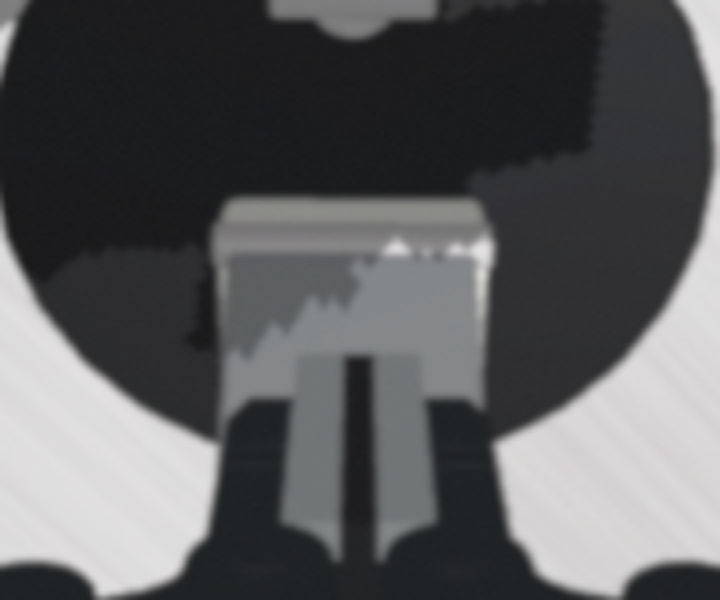

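The predicted hinge corners, (288–349, 270) in the wrist image, match the flap root seen there. The pads' near edge is also where expected. I'll push in an arc with a force check at each step.

Run:
```python
from h import *
L=Z*bot.tcp_to_tips
bot.servo_line(tip(1.05,.038,.004)+L,velocity=.06); bot.dwell(.2)
f0=get_obs()['wrist_force']; print(get_obs()['position']-tip(1.05,.038,.004)-L,f0)
def go(p,v=.04):
    bot.servo_line(p+L,velocity=v); o=get_obs(); f=o['wrist_force']-f0
    print(round(o['time_s'],2),'z',round(o['position'][2]-.017,4),np.round([f@d,f[2]],1)); return np.linalg.norm(f)
ok=True
for th in np.arange(.95,-.01,-.095):
    F=go(tip(max(th,0),.038,.001))
    if F>8: print('stop',th); ok=False; break
if ok:
    for k in range(1,7):
        p=tip(0,.038,.001-.0007*k)
        if go(p,.01)>5: break
```

```text
[1.75772901e-04 7.03538307e-06 1.58912544e-04] [-0.02215168 -0.34759285 -1.14181027]
5.08 z 0.1843 [-0.4  1.3]
5.33 z 0.1825 [-0.2  1.3]
5.58 z 0.1804 [-0.2  1.4]
5.83 z 0.178 [-0.2  2. ]
6.08 z 0.1754 [-0.4 -0.2]
6.33 z 0.1725 [-0.7  1.2]
6.58 z 0.1694 [-0.2  0.6]
6.83 z 0.1662 [-0.3  1.5]
7.08 z 0.1628 [-0.7  1.2]
7.33 z 0.1593 [-0.1  1.1]
7.58 z 0.1557 [0.2 1.1]
7.83 z 0.1553 [-0.3  1.6]
8.07 z 0.155 [0.6 6.4]
```

The force rises at a tip height of 155.0 mm, which is the shut flap's height. I'll press slightly more, then lift away and check.

Run:
```python
from h import *
L=Z*bot.tcp_to_tips
for dz in(.0005,.0008):
    bot.servo_line(tip(0,.038,-.0001-dz)+L,velocity=.01); bot.dwell(.2); o=get_obs();print(o['position'][2]-.017,o['wrist_force'])
    if o['wrist_force'][2]>9: break
p=tip(0,.038)+L
bot.servo_line(p+Z*.12,velocity=.1)
bot.goto_joints([-1.32,.353,1.633,0,1.155,0]); bot.dwell(.3)
o=get_obs();print(o['time_s'],o['wrist_force'])
s=shot('side','side2');a=shot('top','top2')
for n,c,c0 in(('s',s,load('side0')),('t',a,load('top0'))):
    df=cv2.absdiff(c['frame'],c0['frame']).max(2)
    cs,_=cv2.findContours((cv2.medianBlur(df,3)>35).astype(np.uint8),0,1); print(n,[cv2.boundingRect(k) for k in cs if cv2.contourArea(k)>6])
cv2.imwrite('pics/c4.png',np.hstack([cv2.resize(a['frame'][250:325,255:345,::-1],(400,333),interpolation=2),cv2.resize(s['frame'][195:278,320:420,::-1],(400,333),interpolation=2)]))
```

```text
0.1548788048037581 [-2.35850749  0.27914465  7.45858123]
0.15480842044350573 [-3.07316178  0.04760177 10.46710476]
13.0333 [-0.09124825  0.37671745  0.1933305 ]
s [(379, 225, 16, 11), (365, 210, 25, 18), (474, 173, 6, 3), (506, 85, 6, 13), (488, 85, 17, 13)]
t [(636, 474, 4, 6), (579, 429, 8, 13), (310, 295, 18, 19), (295, 280, 13, 17)]
```

View pics/c4.png

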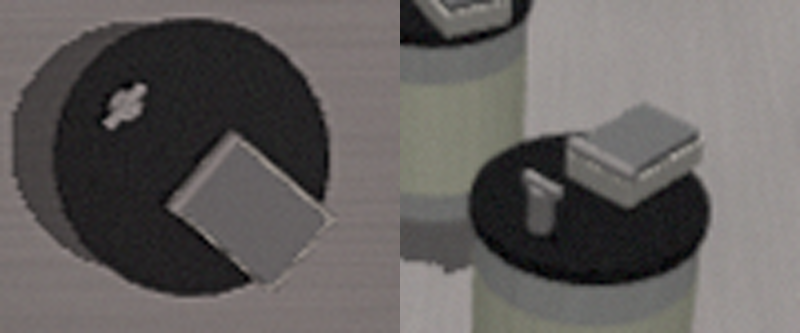

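The flap lies flat over the spout block in both views (top crop ≈ (255,210), side crop ≈ (640,140)). The only image changes are at the flap and at the arm itself, so nothing else moved.

```bash
python3 -c "
from h import *
print(hand_in())"
```

```text
the job is handed in; nothing more can be done
None
```

I pushed the open tin's flap down until it lay flat and the spout was shut, at about 10 N, then took the hand away; before/after pictures show nothing else on the bench moved, and I handed the job in at about 13 s.

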